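Switch the vortex mixer to touch mode and test it with a light press

ROBOT

A 6-joint arm with a two-finger parallel gripper is mounted at the origin on a cart in front of the work surface, level with it; the furniture and walls round the work are solid. World frame = base frame: x ahead of the robot, y to its left, z up, the work surface at z = 0. Lengths are in m, angles in rad, forces in N, time in s.
With the tool pointing down it reaches from about 0.425 to 0.95 m from the base axis. Payload 14.7 kg.
Tool frame: the origin (TCP) lies at the very end of the fingers, on their centre line; the grasp point (between the pads) lies 19 mm behind it; z points along the fingers, y is the line along which they close (so a half turn about z gives the same grasp; the last joint's range is limited). The gripper opens to 85 mm and grips with 20 to 120 N. Pads are 22 mm wide; open, the fingers measure 114 mm over their backs; the gripper's body (76 mm by 85 mm) begins 54 mm behind the grasp point. The pads swing forward as they close: fully open they stand 13 mm farther back than shut.
Start: joints at [-1.194, 0.48, 1.596, -0, 1.065, -0.047], TCP at [0.267, -0.592, 0.231] pointing down, gripper open.
Joint ranges: [-2.75, 2.75], [-0.82, 2.05], [0.23, 2.67], [-1.56, 4.7], [0.09, 2.69], [-2.92, 2.92]. Speed limits (rad/s): [1.89, 1.89, 2.39, 3.01, 3.01, 3.01].

INTERFACE

Orientations are given as a unit quaternion [w, x, y, z].
In Python, from station import read_state, eyes, arm, spotter gives the robot as it stands.
- The arm moves only by the tool drive_tool, never from a script. Its argument "plan" is a list of rows, each a list of 3 entries, a list of its own where there are three numbers: the closure in counts, from 0 (fully open) to 255 (shut), then the shift along the world's x, y, z normalised to -1 to 1, where 1 is 150 mm, then the turn, a rotation vector about the world's x, y, z normalised to -1 to 1, where 1 is 30 degrees. In form: [[grip, [x, y, z], [ax, ay, az]], ...]. A call has 1 to 12 rows; each row is the pose to reach, as a shift and turn from the pose commanded when the call began; what a row does not reach only later rows make up. A row lasts 1/8 s, in which the tool goes at most 62.5 mm and 10.7 degrees, less where a joint would pass 70% of its speed; a pose out of reach is approached as far as the arm can. A call with a number of a shift or a turn outside -1 to 1 is refused whole. A call with a gripper value outside its range is refused whole. The fingers move at their own pace and stop on an object; the grip force is fixed at half the most. Time passes only in rows, so rows that repeat a pose let the fingers close. It gives the time, the measured TCP pose, the force, the opening and the grip force at its end, in the units of the state.
- read_state(): the state, without advancing time (a new reading comes with each control period).
- eyes.capture(name): name is "side" or "top" or "wrist"; returns a dict with "color" (480x640x3 uint8, red, green, blue), "fx", "fy", "cx", "cy" (pixels), "extrinsics" (4x4, takes a point from camera to world coordinates). Camera axes: x right, y up, looking along -z (the intrinsics and any distortion apply to the point x, -y, -z); pixel columns grow to the right and rows downward; lengths in m; the calibration is good to about 2 mm. A picture is of the moment at which its call begins. There is no depth.
- arm.sign_off(): hands the job in; it is judged then, once.
Trained networks look in a picture, given as the dict that the camera call returned (one of the last four; its "shot" number tells which), for a name from the list of things; names that differ only in an ending like _2 or _b are one class to them, and where a whole thing is asked for, a point or a joint stands for the part that bears it (a point fixed in the world has none). Each returns a list of dicts, best first, with "score" (0 to 1); they miss things now and then, are a little off and sometimes report something else, mostly with a low value. They report only what shows in the picture. A call takes as long as a camera call. They do not tell look-alikes from the thing itself.
- spotter.find_in(picture, query): "bbox" ([centre column, centre row, width, height] in pixels, round what is visible of it).
- spotter.masks_of(picture, query): "region" (480x640 bool, what is visible of it) and "bbox" ([centre column, centre row, width, height] in pixels, round what is visible of it).
The state is a dict: "time_s": time; "qpos": joint angles; "qvel": joint speeds; "joint_torque": joint torques, N m; "eef_pos": TCP position; "orientation": TCP orientation; "contact_force": force on the tool from outside, world axes, zero at the start; "wrist_torque": the same for the moment, N m; "finger_gap": opening from 0.0 (shut) to 1.0 (fully open); "gripper_force": force on a finger pad.
Only numpy, scipy, OpenCV 4.12 (cv2) and the standard library are available. Lean on these libraries where they do the work, as an engineer would, in place of code of your own. Each camera call takes 0.05 s, during which the arm holds its last target. There are 200 camera calls.

TASK

Check the vortex mixer before the samples go on it: push in the upper half of the black rocker switch on its front, all the way, so that it stands in touch mode, then press the black rubber cup on top down lightly with the fingertips for about a second, let it come up again and withdraw. The speed knob beside the switch keeps its setting, and the vials, the beaker and the blue rack of tubes standing round the mixer are left alone.

Things in the scene. Friction and masses are not known exactly. Their poses are not given: they have to be found in the camera images.
- vortex_mixer: blue-grey vortex mixer, case 150 x 120 x 80 mm, fixed to the bench by suction feet. Origin under its middle at bench height; z up, x from front to back, y to its left as the robot sees it. The upright front, at x = -68 mm, carries the rocker switch (y = +28 mm) and the speed knob (y = -22 mm), both centred 45 mm above the bench; the cup stands on top at x = +19 mm
- rocker_upper (a point): middle of the upper half of the rocker's face, 50 mm above the bench: push it in the mixer's +x direction, with the flat side of closed upright fingers or a fingertip. The rocker is a black plate 13 mm wide and 20 mm high (35 to 55 mm above the bench) that stands 5 to 8 mm proud of the case; its pivot lies across its middle. The point moves with the rocker
- vortex_mixer_mode_switch (a joint): angle of the rocker, rad: about 0.24 = off (as found: lower half in, upper edge standing out some 2.5 mm farther); 0 = touch mode (upper half in, face upright, against its stop). It stays where it is put; pushing over at the upper edge takes 3 to 8 N over 2.5 mm, slowly, before it meets the stop; 10 N is enough
- cup_rim (a point): centre of the cup's rim, 133 mm above the bench. The cup is a black round rubber bowl, 52 mm across the rim, hollow to about 17 mm below it, on a sprung stem; it can be pressed on its rim or in the bowl. The point sinks with the cup
- vortex_mixer_cup_head (a joint): how far the cup is pressed down, m: 0 = up (friction may leave it up to 1 mm down), 0.004 = against the stop; the mixer runs beyond 0.002. Spring 2 N per mm and about 1 N of friction: 5 N at 2 mm, 9 N at the stop
- knob_edge (a point): a point on the front rim of the black speed knob, 14 mm from its axis, that goes round with it. The knob is 28 mm across and stands 14 mm proud of the case; it turns easily
- small_beaker: glass beaker, 49 mm across, 59 mm high, standing to the left of the mixer, empty and light; origin under its middle
- red_vial: screw-cap vial with a red cap, 16 mm across, 59 mm high, standing loose to the left of the mixer, easily knocked over; origin under its middle
- white_vial: the same vial with a white cap, also standing loose to the left of the mixer
- blue_rack: blue rack, 142 mm long (its x) by 56 by 98 mm, with three blue-capped 50 ml tubes seated in it (149 mm high over the caps), loose, about 200 mm to the right of the mixer; origin under its middle
There are look-alikes about, which are no part of the job. What is shaped like the white_vial but purple or yellow is not meant.

How it is judged:
On the way, in this order (a step that is already met when the one before it is completed fails the run):
1. the rocker switch is pushed over into touch mode, with the cup up (value of joint vortex_mixer_mode_switch below 0.06 rad and value of joint vortex_mixer_cup_head below 0.0015 m), for 0.1 s.
2. the fingers press the cup down by 2 mm or more for half a second, with the switch in touch mode (value of joint vortex_mixer_cup_head above 0.002 m and contact force between the fingers and vortex_mixer above 2 N and value of joint vortex_mixer_mode_switch below 0.06 rad), for 0.5 s.
At the end, for the whole second after the job is handed in: the rocker is within 0.06 rad of its touch-mode stop, the cup is up again (within 1.5 mm), the knob's rim has turned under 3 mm, and the beaker, vials, rack stand still and upright within 12 mm of where they were (all of step 1 and distance of knob_edge from where it was at the start of the episode below 0.003 m and distance of each of small_beaker, red_vial, white_vial, blue_rack from where it was at the start of the episode below 0.012 m and angle between each of small_beaker, red_vial, white_vial, blue_rack's own z axis and vertical below 0.25 rad and linear speed of each of small_beaker, red_vial, white_vial, blue_rack below 0.02 m/s).
It fails at once if the speed knob is turned (distance of knob_edge from where it was at the start of the episode above 0.003 m).
It fails at once if the fingers push the mixer with over 30 N (contact force between the fingers and vortex_mixer above 30 N).
It fails at once if a vial or the beaker is shifted, lifted or tipped (distance of any of small_beaker, red_vial, white_vial from where it was at the start of the episode above 0.012 m or angle between any of small_beaker, red_vial, white_vial's own z axis and vertical above 0.25 rad).
It fails at once if the blue rack is shifted, lifted or tipped (distance of blue_rack from where it was at the start of the episode above 0.012 m or angle between blue_rack's own z axis and vertical above 0.25 rad).
It also fails if it takes over 48 s, if anything falls off the work surface, if the arm or the gripper's body presses on something with over 40 N, if the wrist force passes 120 N, or if a joint passes its speed limit or range.

## Working session

There is one attempt and no reset: what is moved stays moved. The work goes in short steps, Python scripts to look and compute and a tool call to move; the robot and the scene stay as the last step left them, time stands still between calls to the robot, and variables do not carry over. Pictures are saved under pics/ and viewed, at most 10 in all, crops included, and the job is handed in when it is done.

Besides the shell and the picture viewer there is one more tool, called after ">>>" as a command line: name --argument value ..., lists and objects as JSON in quotes. drive_tool: Moves the arm, as the interface text tells. Its arguments: {"type":"object","properties":{"plan":{"type":"array","items":{"type":"array"}}},"required":["plan"]}

```bash
mkdir -p pics; ls; cat > h.py <<'E'
import numpy as np, cv2
from station import read_state, eyes, arm, spotter
def save(p,n): cv2.imwrite(f'pics/{n}.png',p['color'][:,:,::-1])
def ray(p,u,v):
    E=np.array(p['extrinsics']); d=np.array([(u-p['cx'])/p['fx'],-(v-p['cy'])/p['fy'],-1.])
    return E[:3,3],E[:3,:3]@d
def onz(p,u,v,z):
    o,d=ray(p,u,v); return o+d*(z-o[2])/d[2]
def proj(p,X):
    E=np.array(p['extrinsics']); c=E[:3,:3].T@(np.array(X)-E[:3,3])
    return p['cx']+p['fx']*c[0]/-c[2], p['cy']+p['fy']*c[1]/c[2]
def tri(pts):
    A=np.zeros((3,3));b=np.zeros(3)
    for p,u,v in pts:
        o,d=ray(p,u,v); d=d/np.linalg.norm(d); M=np.eye(3)-np.outer(d,d); A+=M;b+=M@o
    return np.linalg.solve(A,b)
E
python3 - <<'E'
from h import *
print(read_state())
for n in ['top','side']:
    p=eyes.capture(n); save(p,n+'1'); print(n,[k for k in p],p['fx'],np.round(p['extrinsics'],3).tolist())
    for q in ['vortex_mixer','cup_rim','rocker_upper','knob_edge','small_beaker','red_vial','white_vial','blue_rack']:
        print(q,[(round(r['score'],2),np.round(r['bbox']).tolist()) for r in spotter.find_in(p,q)[:3]])
E
```

```text
pics
{'time_s': 0.0, 'qpos': array([-1.19359408e+00,  4.80820304e-01,  1.59684288e+00,  5.84138588e-06,
        1.06509784e+00, -4.66410763e-02]), 'qvel': array([ 9.52627372e-05, -7.72298356e-04,  6.13775324e-05, -5.35193452e-04,
        6.02113210e-04,  2.09108963e-03]), 'joint_torque': array([ 2.04946438e-03, -9.50652194e+01, -4.30185020e+01, -3.76798225e-04,
        1.19093608e-02,  8.93676702e-05]), 'eef_pos': array([ 0.26717502, -0.59212067,  0.23069142]), 'orientation': array([-5.76645617e-04,  9.77628651e-01,  2.10337536e-01, -9.35961886e-05]), 'contact_force': array([ 0.30328856,  0.30549521, -0.90863566]), 'wrist_torque': array([-0.02907353, -0.05476432,  0.00607809]), 'gripper_force': 0.0, 'finger_gap': 0.999695395878497}
top ['color', 'fx', 'fy', 'cx', 'cy', 'extrinsics', 'shot'] 521.468946376767 [[0.011, 0.982, -0.189, 0.374], [-1.0, 0.007, -0.025, -0.026], [-0.023, 0.189, 0.982, 0.947], [0.0, 0.0, 0.0, 1.0]]
vortex_mixer [(0.81, [296.0, 283.0, 76.0, 95.0])]
cup_rim [(0.6, [294.0, 262.0, 33.0, 34.0])]
rocker_upper []
knob_edge []
small_beaker [(0.92, [187.0, 254.0, 34.0, 
[... 167 characters left out ...]
, 53.0, 95.0])]
side ['color', 'fx', 'fy', 'cx', 'cy', 'extrinsics', 'shot'] 499.804283266385 [[-0.992, 0.076, -0.105, 0.404], [-0.13, -0.543, 0.829, 0.815], [0.006, 0.836, 0.549, 0.682], [0.0, 0.0, 0.0, 1.0]]
vortex_mixer [(0.86, [322.0, 283.0, 83.0, 84.0]), (0.43, [279.0, 360.0, 25.0, 47.0])]
cup_rim [(0.82, [312.0, 253.0, 27.0, 25.0])]
rocker_upper []
knob_edge [(0.43, [313.0, 254.0, 28.0, 25.0])]
small_beaker [(0.72, [279.0, 359.0, 30.0, 44.0]), (0.69, [313.0, 252.0, 26.0, 27.0])]
red_vial [(0.5, [320.0, 353.0, 13.0, 29.0])]
white_vial [(0.69, [350.0, 336.0, 9.0, 30.0]), (0.62, [322.0, 337.0, 13.0, 32.0]), (0.55, [287.0, 328.0, 10.0, 24.0])]
blue_rack [(0.77, [350.0, 221.0, 64.0, 68.0])]
```

```bash
python3 - <<'E'
import cv2,numpy as np
a=cv2.imread('pics/top1.png')[200:400,120:470];b=cv2.imread('pics/side1.png')[160:420,200:460]
a=cv2.resize(a,None,fx=2.2,fy=2.2,interpolation=3)[:,:];b=cv2.resize(b,None,fx=2.2,fy=2.2,interpolation=3)
cv2.imwrite('pics/top1c.png',a);cv2.imwrite('pics/side1c.png',b)
from h import *
t=eyes.capture('top');s=eyes.capture('side')
m=spotter.masks_of(t,'cup_rim')[0];m2=spotter.masks_of(s,'cup_rim')[0]
print('cup',onz(t,294,262,.133),onz(s,312.5,250,.133),tri([(t,294,262),(s,312.5,252)]))
r=spotter.masks_of(t,'vortex_mixer')[0]['region'];c=max(cv2.findContours(r.astype(np.uint8),0,2)[0],key=cv2.contourArea)
print(cv2.minAreaRect(c)); print(cv2.approxPolyDP(c,4,True).reshape(-1,2).tolist())
E
```

```text
cup [0.51960032 0.02627555 0.133     ] [0.51652552 0.03811597 0.133     ] [0.51994493 0.02700694 0.12070059]
((294.9897766113281, 282.9129638671875), (67.07991790771484, 92.20484924316406), 11.72511100769043)
[[276, 234], [258, 309], [268, 320], [288, 320], [291, 328], [305, 331], [322, 317], [334, 253], [324, 242]]
```

View pics/top1c.png

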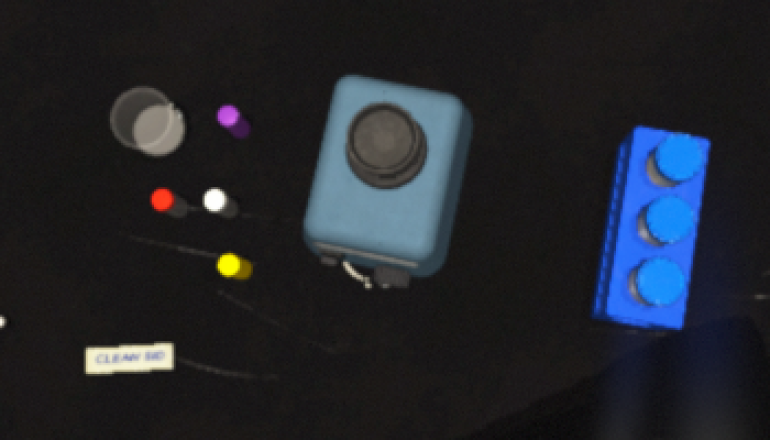

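View pics/side1c.png

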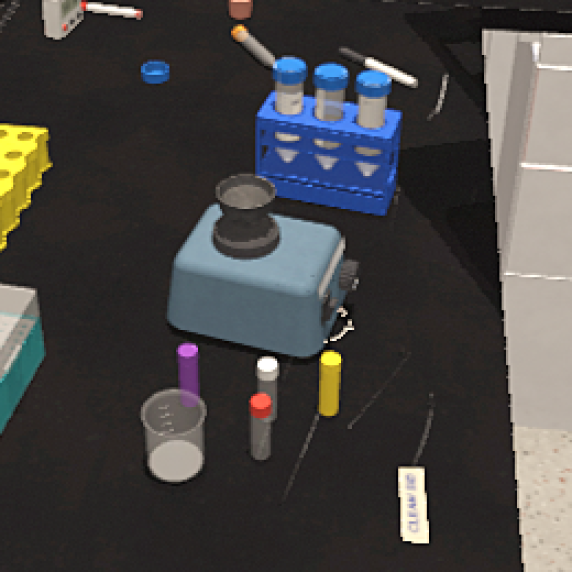

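Top view: the mixer lies with its back turned slightly to the right (yaw about -11°), with the cup near full-frame pixel (294,262), about (0.52, 0.027) m. In the top crop, the rocker is at (328,259) and the knob at (393,277). The vials and beaker are to the left and the rack to the right. I'll move over now.

>>> drive_tool --plan '[[255,[0.4,1,0.1],[0,0,-0.5]],[255,[0.4,1,0.1],[0,0,-0.5]],[255,[0.4,1,0.1],[0,0,-0.5]]]'

```text
time_s: 1.52
eef_pos: [0.3279, -0.4401, 0.2466]
orientation: [-0.0, 0.997, 0.081, 0.0]
contact_force: [0.4, -1.1, -0.1]
finger_gap: 0.377
gripper_force: 0.0
```

>>> drive_tool --plan '[[255,[0.4,1,0],[0,0,-0.5]],[255,[0.4,1,0],[0,0,-0.5]],[255,[0.4,1,0],[0,0,-0.5]]]'

```text
time_s: 1.9
eef_pos: [0.3878, -0.2902, 0.2465]
orientation: [-0.0, 0.999, -0.05, 0.0]
contact_force: [0.4, -1.2, 0.1]
finger_gap: -0.0
gripper_force: 0.0
```

>>> drive_tool --plan '[[255,[0.35,1,0],[0,0,-0.2]],[255,[0.35,1,0],[0,0,-0.2]],[255,[0.35,1,0],[0,0,-0.2]]]'

```text
time_s: 2.28
eef_pos: [0.4403, -0.14, 0.2465]
orientation: [-0.0, 0.995, -0.101, 0.0]
contact_force: [-0.2, -0.1, 0.2]
finger_gap: 0.001
gripper_force: 0.0
```

>>> drive_tool --plan '[[255,[0,1,0.3],[0,0,0]],[255,[0,1,0.3],[0,0,0]],[255,[0,1,0.3],[0,0,0]],[255,[0,1,0.3],[0,0,0]]]'

```text
time_s: 2.78
eef_pos: [0.4401, 0.0093, 0.2921]
orientation: [-0.0, 0.995, -0.101, 0.001]
contact_force: [0.2, -0.4, -1.3]
finger_gap: -0.0
gripper_force: 0.0
```

```bash
python3 - <<'E'
from h import *
p=eyes.capture('wrist'); save(p,'w1'); print(p['fx'],np.round(p['extrinsics'],3).tolist())
for q in ['vortex_mixer','cup_rim','rocker_upper','knob_edge']:
    print(q,[(round(r['score'],2),np.round(r['bbox']).tolist()) for r in spotter.find_in(p,q)[:3]])
s=read_state(); print(s['qpos'],s['eef_pos'],s['contact_force'])
E
```

```text
404.64549774697036 [[-0.2, 0.934, 0.296, 0.516], [-0.98, -0.19, -0.06, -0.007], [0.0, -0.303, 0.953, 0.436], [0.0, 0.0, 0.0, 1.0]]
vortex_mixer [(0.85, [282.0, 130.0, 126.0, 180.0])]
cup_rim [(0.83, [272.0, 112.0, 69.0, 72.0])]
rocker_upper [(0.44, [259.0, 210.0, 14.0, 7.0])]
knob_edge [(0.74, [309.0, 212.0, 29.0, 15.0]), (0.68, [281.0, 131.0, 127.0, 179.0])]
[-5.35759610e-02  1.14363731e-01  1.97280860e+00 -1.47060927e-04
  1.05500775e+00  1.72293587e+00] [0.43966743 0.00671775 0.29097726] [ 0.55344305 -0.50684213  0.19522539]
```

View pics/w1.png

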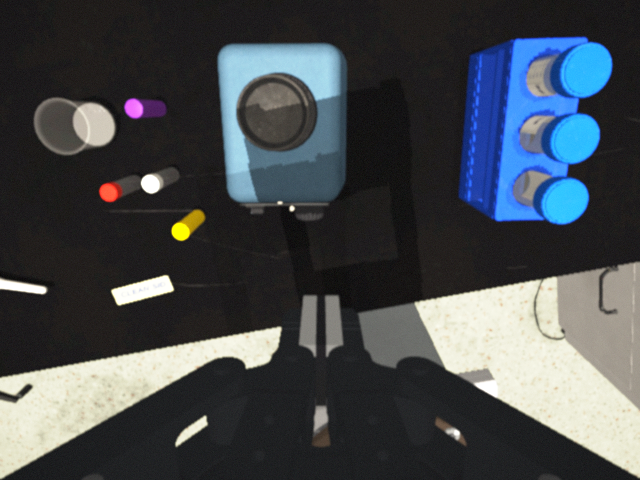

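The wrist view shows the mixer square to the tool. The rocker is at (258,210), the knob at (309,213) and the cup rim centred at (276,110).

```bash
python3 - <<'E'
from h import *
p=eyes.capture('wrist'); t=eyes.capture('top'); s=read_state(); print(s['eef_pos'],s['orientation'])
def c(pic,q):
    m=spotter.masks_of(pic,q); r=m[0]; b=np.array(r['bbox']); return b
w=c(p,'cup_rim'); k=c(p,'knob_edge'); r=c(p,'rocker_upper'); tt=c(t,'cup_rim')
print(w,k,r,tt)
print('cup w',onz(p,w[0],w[1],.128),'top',onz(t,tt[0],tt[1],.13))
# knob: front-top; rocker
K=onz(p,k[0],k[1],.052); R=onz(p,r[0],r[1],.05); print('knob',K,'rocker',R,'yaw from line',np.degrees(np.arctan2(-(R-K)[0],(R-K)[1])))
# fit pose: mixer (x,y,yaw) so that cup rim, rocker upper, knob top centre reproject
from scipy.optimize import least_squares
def res(v):
    cs,sn=np.cos(v[2]),np.sin(v[2]); W=lambda a:np.array([v[0]+cs*a[0]-sn*a[1],v[1]+sn*a[0]+cs*a[1],a[2]])
    out=[]
    for a,o in [((.019,0,.131),w[:2]),((-.075,.028,.051),r[:2]),((-.075,-.022,.052),k[:2])]:
        out+=list(np.array(proj(p,W(a)))-o)
    out+=list(np.array(proj(t,W((.019,0,.131))))-tt[:2])
    return out
f=least_squares(res,[.5,.03,-.2]); v=f.x; print(v,np.degrees(v[2]),np.round(f.fun,1))
cs,sn=np.cos(v[2]),np.sin(v[2])
for a in [(-.105,.028),(-.088,.028),(.019,0)]: print(a,v[0]+cs*a[0]-sn*a[1],v[1]+sn*a[0]+cs*a[1])
g=cv2.resize(p['color'][190:230,220:350],None,fx=6,fy=6,interpolation=2); cv2.imwrite('pics/w1c.png',g[:,:,::-1])
E
```

```text
[0.43971939 0.00673859 0.29100276] [ 4.68343939e-05  9.94705554e-01 -1.02765682e-01 -2.71598721e-04]Traceback (most recent call last):
  File "<stdin>", line 5, in <module>
  File "<stdin>", line 4, in c
IndexError: list index out of range
```

```bash
python3 - <<'E'
from h import *
p=eyes.capture('wrist'); t=eyes.capture('top')
def c(pic,q,d):
    m=spotter.find_in(pic,q); return np.array(m[0]['bbox']) if m and m[0]['bbox'][2]<80 else np.array(d)
w=c(p,'cup_rim',(276,111)); k=c(p,'knob_edge',(309,212)); r=c(p,'rocker_upper',(258,210)); tt=c(t,'cup_rim',(294,262))
print(w,k,r,tt)
from scipy.optimize import least_squares
def res(v):
    cs,sn=np.cos(v[2]),np.sin(v[2]); W=lambda a:np.array([v[0]+cs*a[0]-sn*a[1],v[1]+sn*a[0]+cs*a[1],a[2]])
    out=[]
    for a,o in [((.019,0,.128),w[:2]),((-.074,.028,.051),r[:2]),((-.075,-.022,.052),k[:2])]:
        out+=list(np.array(proj(p,W(a)))-o[:2])
    out+=list(np.array(proj(t,W((.019,0,.128))))-tt[:2])
    return out
f=least_squares(res,[.5,.03,-.2]); v=f.x; print(v,np.degrees(v[2]),np.round(f.fun,1))
cs,sn=np.cos(v[2]),np.sin(v[2])
for a in [(-.105,.028),(-.088,.028),(.019,0)]: print(a,v[0]+cs*a[0]-sn*a[1],v[1]+sn*a[0]+cs*a[1])
g=cv2.resize(p['color'][190:230,220:350],None,fx=6,fy=6,interpolation=2); cv2.imwrite('pics/w1c.png',g[:,:,::-1])
E
```

```text
[268.9 111.   70.7  74.8] [305.5 212.8  30.4  15.9] [254.4 209.9  16.1  10.9] [294 262]
[ 0.50258464  0.03100251 -0.2020019 ] -11.57385644804951 [ 0.5  0.2 -0.3  0.8 -0.2 -1.  -0.4 -0.4]
(-0.105, 0.028) 0.405337277471965 0.07949943046672847
(-0.088, 0.028) 0.421991614732514 0.07608870467712148
(0.019, 0) 0.5211983067777931 0.02719052216045558
```

View pics/w1c.png

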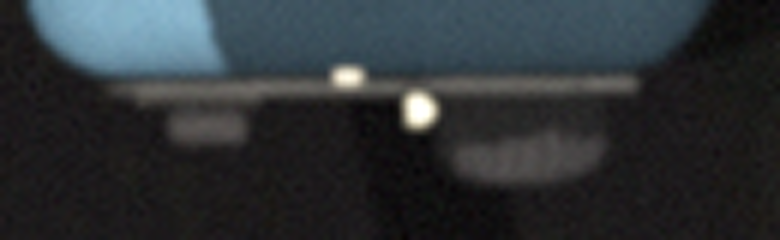

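>>> drive_tool --plan '[[255,[-0.2,0.48,0],[0,0,0]],[255,[-0.2,0.48,0],[0,0,0]],[255,[-0.2,0.48,-0.3],[0,0,0]],[255,[-0.2,0.48,-0.6],[0,0,0]],[255,[-0.2,0.48,-0.93],[0,0,0]],[255,[-0.2,0.48,-0.93],[0,0,0]],[255,[-0.2,0.48,-0.93],[0,0,0]]]'

```text
time_s: 4.5
eef_pos: [0.4106, 0.0795, 0.153]
orientation: [-0.0, 0.995, -0.102, 0.0]
contact_force: [-0.0, -0.4, 0.6]
finger_gap: -0.004
gripper_force: 0.0
```

```bash
python3 - <<'E'
from h import *
s=read_state(); print(s['qpos'],s['eef_pos'],s['orientation'],s['contact_force'])
E
```

```text
[ 1.18839482e-01  2.77338194e-01  2.18674593e+00 -1.15756807e-04
  6.76662290e-01  1.89417119e+00] [0.41063803 0.07951914 0.15303647] [-5.74148135e-05  9.94779731e-01 -1.02044634e-01  4.20770989e-04] [-0.01829924 -0.43193789  0.58232129]
```

>>> drive_tool --plan '[[255,[0,-0.01,-0.3],[0,0,0]],[255,[0,-0.01,-0.6],[0,0,0]],[255,[0,-0.01,-0.71],[0,0,0]],[255,[0,-0.01,-0.71],[0,0,0]],[255,[0,-0.01,-0.71],[0,0,0]]]'

```text
time_s: 5.12
eef_pos: [0.4112, 0.0782, 0.0469]
orientation: [-0.0, 0.995, -0.102, 0.001]
contact_force: [0.7, 0.2, 0.1]
finger_gap: 0.001
gripper_force: 0.0
```

```bash
python3 - <<'E'
from h import *
s=read_state(); print(s['qpos'],s['eef_pos'],s['orientation'],s['contact_force'])
p=eyes.capture('wrist'); q=eyes.capture('side')
a=cv2.resize(p['color'][120:360,180:500],(640,480));b=cv2.resize(q['color'][220:340,290:390],(480,576),interpolation=2)[:480]
cv2.imwrite('pics/c1.png',cv2.resize(np.hstack([a,b])[:,:,::-1],(800,343)))
E
```

```text
[ 1.15398115e-01  4.91994491e-01  2.26995161e+00 -5.13618597e-05
  3.76976468e-01  1.89069144e+00] [0.41123923 0.07816381 0.04685047] [-2.79017196e-04  9.94778724e-01 -1.02046595e-01  1.30559412e-03] [0.66819887 0.21349139 0.070632  ]
```

View pics/c1.png

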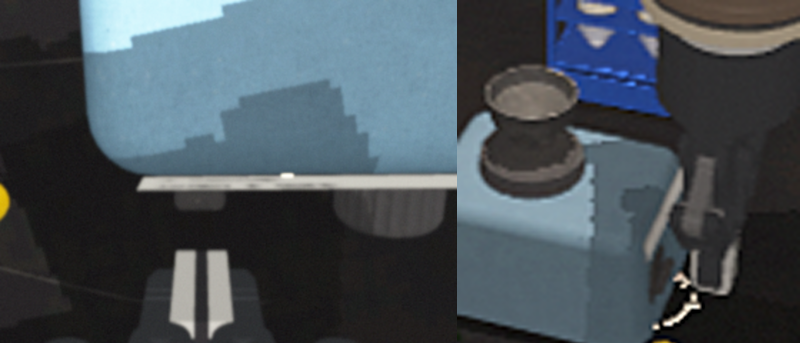

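The fingers are lined up with the rocker, about 12 mm in front of it, and well clear of the knob. I'll push slowly.

>>> drive_tool --plan '[[255,[0.03,-0.006,0],[0,0,0]],[255,[0.059,-0.012,0],[0,0,0]],[255,[0.065,-0.013,0],[0,0,0]],[255,[0.072,-0.015,0],[0,0,0]],[255,[0.072,-0.015,0],[0,0,0]]]'

```text
time_s: 5.85
eef_pos: [0.4206, 0.0757, 0.0452]
orientation: [0.0, 0.995, -0.102, -0.0]
contact_force: [-0.1, 0.9, 0.7]
finger_gap: 0.001
gripper_force: 0.0
```

>>> drive_tool --plan '[[255,[0.003,-0.001,0],[0,0,0]],[255,[0.007,-0.001,0],[0,0,0]],[255,[0.007,-0.001,0],[0,0,0]]]'

```text
time_s: 6.22
eef_pos: [0.4217, 0.0756, 0.0453]
orientation: [-0.0, 0.995, -0.102, 0.0]
contact_force: [-0.2, -0.4, -0.3]
finger_gap: 0.001
gripper_force: 0.0
```

>>> drive_tool --plan '[[255,[0.003,-0.001,0],[0,0,0]],[255,[0.007,-0.001,0],[0,0,0]],[255,[0.01,-0.002,0],[0,0,0]],[255,[0.01,-0.002,0],[0,0,0]]]'

```text
time_s: 6.72
eef_pos: [0.423, 0.0753, 0.0453]
orientation: [0.0, 0.995, -0.102, -0.0]
contact_force: [-0.3, 0.4, 0.9]
finger_gap: 0.002
gripper_force: 0.6
```

>>> drive_tool --plan '[[255,[0.003,-0.001,0],[0,0,0]],[255,[0.007,-0.001,0],[0,0,0]],[255,[0.007,-0.001,0],[0,0,0]]]'

```text
time_s: 7.1
eef_pos: [0.4235, 0.0751, 0.0452]
orientation: [0.0, 0.995, -0.102, -0.001]
contact_force: [-4.6, 0.2, 2.5]
finger_gap: 0.001
gripper_force: 2.5
```

>>> drive_tool --plan '[[255,[0.003,-0.001,0],[0,0,0]],[255,[0.006,-0.001,0],[0,0,0]],[255,[0.008,-0.002,0],[0,0,0]],[255,[0.008,-0.002,0],[0,0,0]]]'

```text
time_s: 7.6
eef_pos: [0.425, 0.0748, 0.0452]
orientation: [0.0, 0.995, -0.102, -0.0]
contact_force: [-4.6, -0.2, 2.6]
finger_gap: 0.001
gripper_force: 2.4
```

>>> drive_tool --plan '[[255,[0.003,-0.001,0],[0,0,0]],[255,[0.005,-0.001,0],[0,0,0]],[255,[0.005,-0.001,0],[0,0,0]]]'

```text
time_s: 7.98
eef_pos: [0.425, 0.0747, 0.0451]
orientation: [0.0, 0.995, -0.102, -0.001]
contact_force: [-7.6, 2.7, 3.8]
finger_gap: 0.003
gripper_force: 4.1
```

>>> drive_tool --plan '[[255,[0.003,-0.001,0],[0,0,0]],[255,[0.003,-0.001,0],[0,0,0]]]'

```text
time_s: 8.22
eef_pos: [0.4251, 0.0746, 0.0451]
orientation: [0.0, 0.995, -0.102, -0.001]
contact_force: [-9.5, 4.5, 4.4]
finger_gap: -0.001
gripper_force: 5.0
```

>>> drive_tool --plan '[[255,[0.003,-0.001,0],[0,0,0]],[255,[0.006,-0.001,0],[0,0,0]],[255,[0.006,-0.001,0],[0,0,0]]]'

```text
time_s: 8.6
eef_pos: [0.425, 0.0744, 0.0449]
orientation: [0.0, 0.995, -0.102, -0.002]
contact_force: [-13.5, 4.9, 4.4]
finger_gap: 0.004
gripper_force: 6.7
```

It has reached the stop, with no further travel and the force rising. I'll back off and check.

>>> drive_tool --plan '[[255,[-0.02,0.005,0],[0,0,0]],[255,[-0.05,0.01,0],[0,0,0]],[255,[-0.1,0.02,0],[0,0,0]],[255,[-0.1,0.02,0],[0,0,0]]]'

```text
time_s: 9.1
eef_pos: [0.4119, 0.0775, 0.0453]
orientation: [0.0, 0.995, -0.102, -0.0]
contact_force: [0.2, 0.4, -0.4]
finger_gap: 0.001
gripper_force: 0.0
```

```bash
python3 - <<'E'
from h import *
s=read_state(); print(s['eef_pos'],s['contact_force'])
p=eyes.capture('wrist'); q=eyes.capture('side')
a=cv2.resize(p['color'][120:360,180:500],(640,480));b=cv2.resize(q['color'][220:340,290:390],(480,576),interpolation=2)[:480]
cv2.imwrite('pics/c2.png',cv2.resize(np.hstack([a,b])[:,:,::-1],(800,343)))
E
```

```text
[0.41186206 0.07747039 0.04531586] [ 0.22703231  0.40474592 -0.38910204]
```

View pics/c2.png

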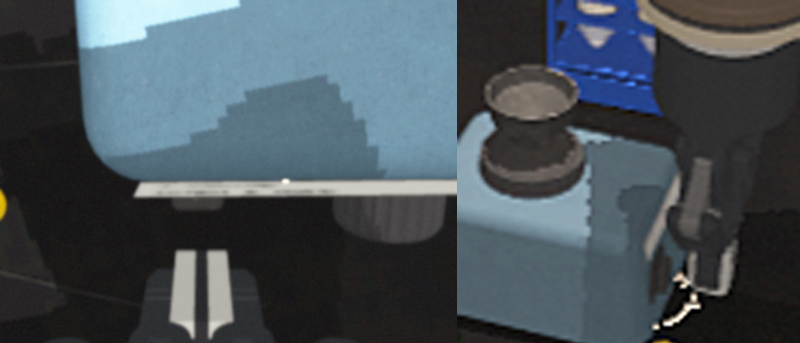

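The rocker's upper edge stands out less than before (14 px against 20) and the knob hasn't moved. Next I'll go up and over the cup.

>>> drive_tool --plan '[[255,[0,0,0.4],[0,0,0]],[255,[0,0,0.8],[0,0,0]],[255,[0,0,1],[0,0,0]],[255,[0,0,1],[0,0,0]],[255,[0.35,-0.16,1],[0,0,0]],[255,[0.73,-0.335,1],[0,0,0]],[255,[0.73,-0.335,1],[0,0,0]],[255,[0.73,-0.335,1],[0,0,0]]]'

```text
time_s: 10.2
eef_pos: [0.521, 0.0271, 0.1938]
orientation: [0.0, 0.995, -0.102, -0.001]
contact_force: [0.3, 0.1, 0.5]
finger_gap: -0.002
gripper_force: 0.0
```

>>> drive_tool --plan '[[255,[0,0,-0.2],[0,0,0]],[255,[0,0,-0.33],[0,0,0]],[255,[0,0,-0.4],[0,0,0]],[255,[0,0,-0.4],[0,0,0]]]'

```text
time_s: 10.7
eef_pos: [0.5211, 0.0275, 0.1348]
orientation: [0.0, 0.995, -0.102, -0.001]
contact_force: [-0.4, -0.1, 0.7]
finger_gap: 0.002
gripper_force: 0.0
```

```bash
python3 - <<'E'
from h import *
s=read_state(); print(s['eef_pos'],s['contact_force'])
p=eyes.capture('wrist'); q=eyes.capture('side')
a=cv2.resize(p['color'][120:360,180:500],(640,480));b=cv2.resize(q['color'][200:300,270:353],(400,480),interpolation=2)
cv2.imwrite('pics/c3.png',cv2.resize(np.hstack([a,b])[:,:,::-1],(800,369)))
E
```

```text
[0.52106794 0.02748941 0.13483505] [-0.3962179  -0.0855458   0.66854587]
```

View pics/c3.png

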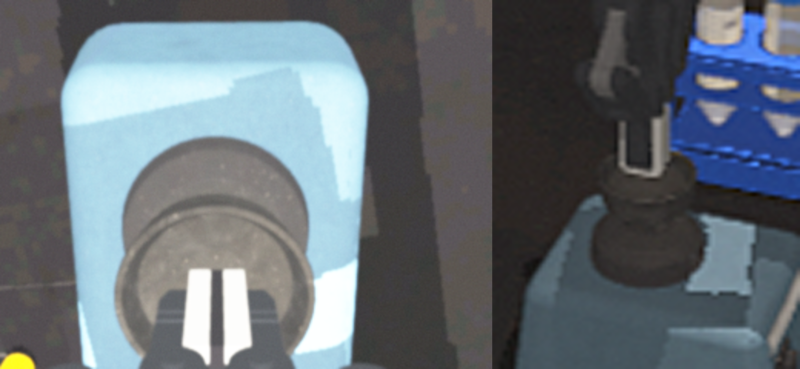

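The fingers are centred over the bowl. Now I'll lower them until they touch.

>>> drive_tool --plan '[[255,[0,0,-0.04],[0,0,0]],[255,[0,0,-0.08],[0,0,0]],[255,[0,0,-0.1],[0,0,0]],[255,[0,0,-0.107],[0,0,0]],[255,[0,0,-0.107],[0,0,0]]]'

```text
time_s: 11.42
eef_pos: [0.5219, 0.0272, 0.1192]
orientation: [0.0, 0.995, -0.102, -0.0]
contact_force: [-0.8, 0.0, 0.3]
finger_gap: 0.002
gripper_force: 0.5
```

>>> drive_tool --plan '[[255,[0,0,-0.005],[0,0,0]],[255,[0,0,-0.01],[0,0,0]],[255,[0,0,-0.013],[0,0,0]],[255,[0,0,-0.013],[0,0,0]]]'

```text
time_s: 11.92
eef_pos: [0.522, 0.0272, 0.1174]
orientation: [-0.0, 0.995, -0.102, 0.0]
contact_force: [-2.2, 0.9, 5.3]
finger_gap: -0.0
gripper_force: 2.2
```

>>> drive_tool --plan '[[255,[0,0,-0.004],[0,0,0]],[255,[0,0,-0.007],[0,0,0]],[255,[0,0,-0.007],[0,0,0]],[255,[0,0,-0.007],[0,0,0]]]'

```text
time_s: 12.42
eef_pos: [0.5221, 0.0272, 0.1164]
orientation: [0.0, 0.995, -0.102, 0.0]
contact_force: [-2.7, 0.3, 5.8]
finger_gap: 0.0
gripper_force: 2.7
```

>>> drive_tool --plan '[[255,[0,0,-0.004],[0,0,0]],[255,[0,0,-0.007],[0,0,0]],[255,[0,0,-0.007],[0,0,0]],[255,[0,0,-0.007],[0,0,0]],[255,[0,0,-0.007],[0,0,0]],[255,[0,0,-0.007],[0,0,0]],[255,[0,0,-0.007],[0,0,0]],[255,[0,0,-0.007],[0,0,0]]]'

```text
time_s: 13.42
eef_pos: [0.5221, 0.0272, 0.1155]
orientation: [-0.0, 0.995, -0.102, 0.0]
contact_force: [-3.2, 0.8, 10.1]
finger_gap: -0.001
gripper_force: 4.7
```

>>> drive_tool --plan '[[255,[0,0,0],[0,0,0]],[255,[0,0,0],[0,0,0]],[255,[0,0,0],[0,0,0]],[255,[0,0,0.02],[0,0,0]],[255,[0,0,0.05],[0,0,0]],[255,[0,0,0.2],[0,0,0]],[255,[0,0,0.5],[0,0,0]],[255,[0,0,0.9],[0,0,0]],[255,[0,0,0.9],[0,0,0]],[255,[0,0,0.9],[0,0,0]]]'

```text
time_s: 14.68
eef_pos: [0.5219, 0.0271, 0.2502]
orientation: [-0.0, 0.995, -0.102, 0.0]
contact_force: [-0.3, -0.8, 0.2]
finger_gap: 0.002
gripper_force: 0.0
```

```bash
python3 - <<'E'
from h import *
s=read_state(); print(s['time_s'],s['eef_pos'],s['contact_force'])
q=eyes.capture('side')
cv2.imwrite('pics/c4.png',cv2.resize(q['color'][200:400,250:450],(600,600),interpolation=2)[:,:,::-1])
E
```

```text
14.675 [0.5218679  0.02713721 0.25016955] [-0.31986655 -0.77980771  0.18286991]
```

View pics/c4.png

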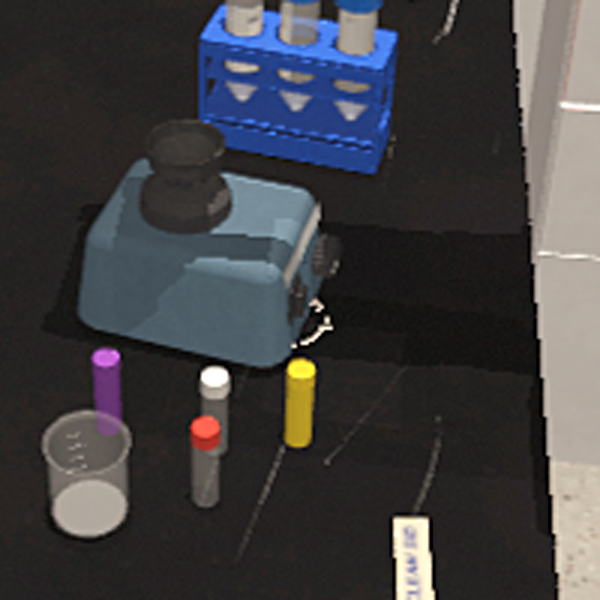

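The cup is up at (187,140), the rocker is over at (297,298), and the vials, beaker and rack all stand where they were. I'll hand it in.

```bash
python3 -c "
from station import arm; print(arm.sign_off())"
```

```text
the job is handed in; nothing more can be done
None
```

I pushed the rocker to its touch-mode stop, pressed the cup down for just over a second at up to about 10 N, let it come back up and withdrew; the knob, vials, beaker and rack look undisturbed in the pictures, and the job is handed in with no verdict returned.

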